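Uncouple the parcel trailer and hold its tongue up

ROBOT

A 6-joint arm with a two-finger parallel gripper is mounted at the origin on the work surface. World frame = base frame: x ahead of the robot, y to its left, z up, the work surface at z = 0. Lengths are in m, angles in rad, forces in N, time in s.
With the tool pointing down it reaches from about 0.375 to 0.9 m from the base axis. Payload 3.1 kg.
Tool frame: the origin (TCP) lies midway between the tips of the shut fingers; the grasp point (between the pads) lies 19 mm behind it; x points along the fingers, z is the direction in which the jaws open and shut, and the axes are right-handed (so a half turn about x gives the same grasp; the last joint's range is limited). The gripper opens to 87 mm and grips with 3 to 60 N. Pads are 19 mm wide; open, the fingers measure 117 mm over their backs; the gripper's body (75 mm by 190 mm) begins 51 mm behind the grasp point.
Start: joints at [0.938, 0.527, 1.433, -0, 1.181, -0.178], TCP at [0.275, 0.561, 0.188] pointing down, gripper open.
Joint ranges: [-3.08, 3.08], [-0.75, 2.2], [0.22, 2.44], [-1.43, 4.57], [0, 2.65], [-2.85, 2.85]. Speed limits (rad/s): [2.79, 2.79, 3.14, 3.14, 3.14, 3.14].

INTERFACE

Orientations are given as a unit quaternion [x, y, z, w].
In Python, from rig import robot, optics, workorder gives the robot as it stands.
- The arm moves only by the tool arm_command, never from a script. Its argument "plan" is a list of rows, each a list of 7 numbers: the shift along the tool's x, y, z in cm, then the turn, a rotation vector about the tool's x, y, z in rad, then the finger opening in cm, from 0 to 8.7. In form: [[x, y, z, ax, ay, az, gripper], ...]. A call has 1 to 12 rows; each row shifts and turns the pose as measured when the row begins, along the tool's axes as they then stand; what a row does not reach is not made up. A row lasts 1/8 s, in which the tool goes at most 62.5 mm and 10.7 degrees, less where a joint would pass 70% of its speed; a pose out of reach is approached as far as the arm can. A call with a gripper value outside its range is refused whole. The fingers move at their own pace and stop on an object; "grip_force" is the grip in N (left out, the last holds). Time passes only in rows, so rows that do not move let the fingers close. It gives the time, the measured TCP pose, the force and the opening at its end, in the units of the state.
- robot.get_obs(): the state, without advancing time (a new reading comes with each control period).
- optics.camera(name): name is "scene" or "top" or "wrist"; returns (picture, depth): 400x640x3 uint8, blue, green, red; 400x640 float32, m along the optical axis (not along the pixel's ray), 0 where there is no reading.
- optics.camera_info(name): a dict with "mtx" (3x3 intrinsics, pixels), "position" and "rotation" of the camera in the world; the wrist camera has in their place "tool_from_camera" (4x4, takes a point from camera to tool coordinates, whose origin is the TCP and whose axes are the tool frame's). Camera axes: x right, y down, z forward; pixel columns grow to the right and rows downward; lengths in m; the calibration is good to about 2 mm. A picture is of the moment at which its call begins: read the wrist's pose just before it. camera_info takes no time and is no camera call.
- workorder.hand_in(): hands the job in, once; it reports no verdict.
The state is a dict: "time": time; "q": joint angles; "joint_velocities": joint speeds; "joint_torque": joint torques, N m; "position": TCP position; "tool_rot": TCP orientation; "ft_force": force on the tool from outside, world axes, zero at the start; "moment": the same for the moment, N m; "grip_width": finger opening in m.
Only numpy, scipy, OpenCV 4.12 (cv2) and the standard library are available. Lean on these libraries where they do the work, as an engineer would, in place of code of your own. Each camera call takes 0.05 s, during which the arm holds its last target. There are 200 camera calls.

TASK

Uncouple the small parcel trailer: pull out the steel safety pin and leave it in the shallow open tray, then pull the latch by its ball knob sideways against its spring, keep it pulled while you lift the tongue off the hitch ball, and raise the coupler about 10 cm. Finish while still holding the tongue up by the latch knob, steady at that height; do not let go or put it down. Leave everything else on the table where it is.

Things in the scene. Friction and masses are not known exactly. Their poses are not given: they have to be found in the camera images.
- rig: Fixed ball mount and trailer. Origin on the table under the centre of the hitch ball (50 mm across, centre 85 mm up, on a 110 mm square plate). x points from the ball along the tongue to the trailer, z up. The tongue pivots about a level axis along rig y at x 260 mm, 90 mm up. Behind it: two 150 mm wheels out to y +-142 mm, and a deck with a carton up to 212 mm high.
- coupler (a point): Centre of the flat top of the coupler, the steel hood (about 100 x 68 mm) at the tongue's end that covers the ball; 112 mm up when coupled, straight above the ball. Its axes are the tongue's: x along the tongue to the pivot.
- tongue (a joint): Angle of the tongue about its pivot (rad): 0 coupled and level, grows as the coupler rises, stop at 0.70. The coupler is 260 mm from the pivot: 0.38 is 10 cm of lift. It falls back if let go; lifting at the knob takes 4 to 8 N. With the latch shut, its jaw is under the ball and the tongue rises only a few mm.
- latch_knob (a point): Centre of the black ball knob (26 mm across) of the latch, straight above the ball, 155 mm up when coupled. It stands on a 12 mm stem; the latch plate lies 37 mm below its centre. It rides with latch and tongue; being round it can turn between the fingers as the tongue tips. Its axes are the tongue's.
- latch (a joint): How far the latch is pulled (m): 0 shut, 0.022 at its stop. It slides along rig +y (to the left, looking from the ball towards the trailer). The spring pushes it shut with 3 N at 0, 10 N at the stop. The jaw clears the ball above 0.015 and must stay clear until the tongue is 0.16 rad up. With the pin in, it moves only about 1 mm.
- pin_grip (a point): Centre of the grip (upright cylinder 18 mm across, 36 mm tall) of the loose steel safety pin. Below: a 26 mm collar (underside 22 mm below this point) and an 8 mm shaft (tip 52 mm below). At the start it stands in a hole of latch plate and tongue, 85 mm behind the knob along rig x, this point 140 mm up; 35 mm straight up frees it. z: the pin's axis.
- tray: Fixed open grey plastic tray, 170 mm (x) x 200 mm (y) outside, 35 mm high, walls 4 mm, floor about 4 mm; origin under its centre, z up. It stands to the left or right of the ball mount, changing places with the carton.
- carton: Bystander, leave it alone: closed cardboard carton 150 x 170 x 80 mm. Origin at its underside.
- screwdriver: Bystander, leave it alone: screwdriver lying on the table. Origin at its underside.
- spare_ball: Bystander, leave it alone: loose spare steel hitch ball standing on its foot, 50 mm across, 71 mm high. Origin at its underside.
- screwbox: Bystander, leave it alone: small cardboard box 60 x 50 x 35 mm beside the tongue. Origin at its underside.
- tape: Bystander, leave it alone: roll of paper tape lying flat, 96 mm across, 48 mm high. Origin at its underside.
- oilcan: Bystander, leave it alone: red can, 64 mm across, 140 mm high. Origin at its underside.
- jar: Bystander, leave it alone: white open cup, 80 mm across, 80 mm high. Origin at its underside.

How it is judged:
By the outcome, as a careful person would: the job done as asked, in the order asked, and still so for the second after the job is handed in, while the arm keeps its last pose, push and grip.
It also fails if it takes over 56 s, if anything falls off the work surface, if the arm or the gripper's body presses on something with over 40 N, if the wrist force passes 120 N, or if a joint passes its speed limit or range.

## Working session

There is one attempt and no reset: what is moved stays moved. The work goes in short steps, Python scripts to look and compute and a tool call to move; the robot and the scene stay as the last step left them, time stands still between calls to the robot, and variables do not carry over. Pictures are saved under pics/ and viewed, about 8 in all and at most 12, crops included, and the job is handed in when it is done.

Besides the shell and the picture viewer there is one more tool, called after "Emit:" as a command line: name --pt "numbers of a row" for each row, then --argument value for the rest. arm_command: Moves the arm, as the interface text tells. Its arguments: {"type":"object","properties":{"plan":{"type":"array"},"grip_force":{"type":"number"}},"required":["plan"]}

```bash
ls; mkdir -p pics; cat > h.py <<'E'
import numpy as np, cv2
from scipy.spatial.transform import Rotation as R
from rig import robot, optics, workorder
def cam(n):
    o=robot.get_obs(); i=optics.camera_info(n); im,d=optics.camera(n)
    K=np.array(i["mtx"])
    if n=="wrist":
        T=np.eye(4);T[:3,:3]=R.from_quat(o["tool_rot"]).as_matrix();T[:3,3]=o["position"]
        T=T@np.array(i["tool_from_camera"])
    else:
        T=np.eye(4);r=np.array(i["rotation"]);T[:3,:3]=r if r.shape==(3,3) else R.from_quat(r).as_matrix();T[:3,3]=i["position"]
    return im,d,K,T
def cloud(d,K,T):
    v,u=np.indices(d.shape);P=np.stack([(u-K[0,2])/K[0,0]*d,(v-K[1,2])/K[1,1]*d,d],-1)
    return P@T[:3,:3].T+T[:3,3]
def plane(u,v,z,K,T):
    r=T[:3,:3]@np.linalg.inv(K)@np.array([u,v,1.]);return T[:3,3]+r*(z-T[2,3])/r[2]
def show(o=None):
    o=o or robot.get_obs();print(round(o["time"],2),np.round(o["position"],4),np.round(R.from_quat(o["tool_rot"]).as_matrix(),3).tolist(),np.round(o["ft_force"],1),round(o["grip_width"],4),np.round(o["q"],2))
E
python3 - <<'E'
from h import *
show()
for n in("scene","top"):
    im,d,K,T=cam(n);cv2.imwrite(f"pics/{n}0.png",im);np.savez(f"{n}0.npz",im=im,d=d,K=K,T=T);print(n,K.tolist(),np.round(T,3).tolist(),(d>0).mean())
E
```

```text
pics
0.0 [0.274  0.5608 0.1874] [[-0.001, -0.898, 0.439], [-0.002, 0.439, 0.898], [-1.0, 0.0, -0.002]] [0.9 0.1 0.3] 0.0867 [ 0.94  0.53  1.43 -0.    1.18 -0.18]
scene [[377.1777503608773, 0.0, 320.9148354419216], [0.0, 377.1777503608773, 200.05212325208646], [0.0, 0.0, 1.0]] [[0.523, 0.554, -0.648, 1.262], [0.852, -0.326, 0.409, -0.44], [0.016, -0.766, -0.643, 0.783], [0.0, 0.0, 0.0, 1.0]] 0.9962890625
top [[423.4203870472655, 0.0, 315.02199000626445], [0.0, 423.4203870472655, 202.64278413466886], [0.0, 0.0, 1.0]] [[-0.025, -0.994, 0.109, 0.48], [-0.999, 0.027, 0.02, -0.04], [-0.023, -0.109, -0.994, 1.274], [0.0, 0.0, 0.0, 1.0]] 0.99583984375
```

View pics/top0.png

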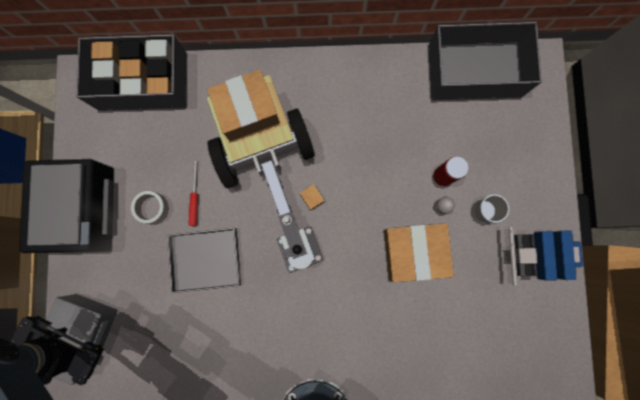

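View pics/scene0.png

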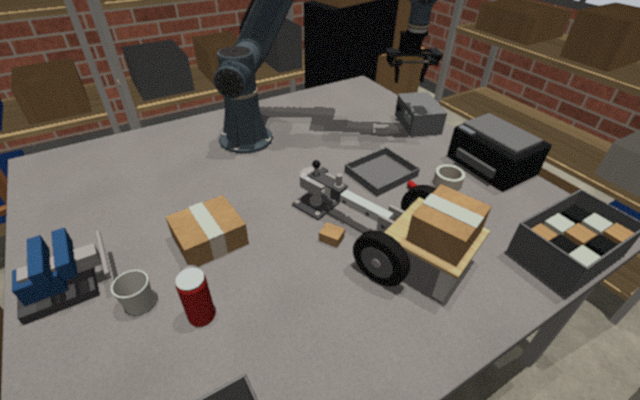

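The top view shows the black knob at about (297,250), the pin at (287,219), the tongue running to the trailer at (250,120), the tray at (205,260), the screwbox at (312,197) and the carton at (420,253). In the scene view the knob is at (317,164) and the pin at (337,180).

```bash
python3 - <<'E'
from h import *
f=np.load("top0.npz");im,d,K,T=f["im"],f["d"],f["K"],f["T"];P=cloud(d,K,T)
def box(a,u0,u1,v0,v1): return a[v0:v1,u0:u1]
# knob: dark pixels, pin: high points
g=im.max(2)
for n,(u0,u1,v0,v1),zr in(("knob",(285,310,238,262),(.13,.18)),("pin",(278,296,210,230),(.13,.18))):
    p=box(P,u0,u1,v0,v1);m=(p[...,2]>zr[0])&(p[...,2]<zr[1]);q=p[m];v,u=np.where(m)
    print(n,m.sum(),q.mean(0).round(4),q.max(0).round(3),"px",u.mean()+u0,v.mean()+v0,np.round(plane(u.mean()+u0,v.mean()+v0,.16,K,T),4))
p=box(P,165,245,222,295);m=(p[...,2]>.02)&(p[...,2]<.045);q=p[m][:,:2].astype(np.float32);print("tray",m.sum(),cv2.minAreaRect(q))
print("table z",np.median(P[300:330,320:400,2]))
# tongue line: arm pts between z .06-.13
p=box(P,255,300,165,215);m=(p[...,2]>.07)&(p[...,2]<.13);q=p[m][:,:2].astype(np.float32);print("tongue",m.sum(),cv2.fitLine(q,cv2.DIST_HUBER,0,.01,.01).ravel())
f=np.load("scene0.npz");im,d,K,T=f["im"],f["d"],f["K"],f["T"];P=cloud(d,K,T)
for n,(u0,u1,v0,v1) in(("knob",(309,326,156,172)),("pin",(328,347,168,190))):
    p=box(P,u0,u1,v0,v1);m=p[...,2]>.142 if n=="knob" else p[...,2]>.125
    q=p[m];v,u=np.where(m);print(n,m.sum(),q.mean(0).round(4),q.min(0).round(3),q.max(0).round(3))
i=optics.camera_info("wrist");print(np.round(i["tool_from_camera"],3).tolist(),np.round(i["mtx"],0).tolist())
E
```

```text
knob 73 [0.4826 0.0324 0.1632] [0.495 0.045 0.171] px 296.7260273972603 248.84931506849315 [0.4826 0.0327 0.16  ]
pin 40 [0.562  0.0596 0.1553] [0.57  0.068 0.161] px 286.075 218.975 [0.5617 0.0592 0.16  ]
tray 533 ((0.4727311134338379, 0.316916286945343), (0.19916680455207825, 0.20218311250209808), 4.6698899269104)
table z -0.0004471009275766047
tongue 683 [0.9217549  0.38777298 0.65318376 0.09183549]
knob 60 [0.4867 0.028  0.1591] [0.473 0.019 0.147] [0.496 0.041 0.167]
pin 73 [0.5853 0.0425 0.1622] [ 0.555 -0.44   0.125] [1.262 0.066 0.783]
[[-0.001, -0.285, 0.959, -0.197], [0.001, -0.959, -0.285, 0.078], [1.0, 0.001, 0.001, -0.001], [0.0, 0.0, 0.0, 1.0]] [[342.0, 0.0, 317.0], [0.0, 342.0, 207.0], [0.0, 0.0, 1.0]]
```

Emit:
arm_command --pt "-5 0 0 0 0 0 6" --pt "-3 -2 -1.4 0 0 0 6" --pt "0 -4.8 -3.2 0 0 0 6" --pt "0 -4.8 -3.2 0 0 0 6" --pt "0 -4.8 -3.2 0 0 0 6" --pt "0 -4.8 -3.2 0 0 0 6" --pt "0 -4.8 -3.2 0 0 0 6" --pt "0 -4.8 -3.2 0 0 0 6" --pt "0 -4.8 -3.2 0 0 0 6" --pt "0 -4.8 -3.2 0 0 0 6"

```text
time: 1.35
position: [0.5233, 0.1318, 0.2669]
tool_rot: [-0.378, 0.6, 0.377, 0.596]
ft_force: [0.9, 0.0, -0.0]
grip_width: 0.0597
```

Emit:
arm_command --pt "0 0 0 -0.16 0 0 6" --pt "0 0 0 -0.17 0 0 6" --pt "0 0 0 -0.17 0 0 6" --pt "0 0 0 -0.17 0 0 6" --pt "0 0 0 -0.16 0 0 6" --pt "0 0 0 0 0 0 6"

```text
time: 2.1
position: [0.524, 0.1257, 0.2637]
tool_rot: [-0.587, 0.395, 0.591, 0.387]
ft_force: [-0.3, 0.2, 0.6]
grip_width: 0.0602
```

```bash
cat > to.py <<'E'
from h import *
def to(p,yaw=None,o=None):
    o=o or robot.get_obs();M=R.from_quat(o["tool_rot"]).as_matrix()
    print("shift cm",np.round(100*M.T@(np.array(p)-o["position"]),2))
    if yaw is not None:
        c,s=np.cos(yaw),np.sin(yaw);G=np.array([[0,-c,-s],[0,-s,c],[-1,0,0]])
        print("rotvec",np.round(R.from_matrix(M.T@G).as_rotvec(),3))
E
python3 - <<'E'
from to import *
show()
to([.562,.059,.22],.37)
im,d,K,T=cam("wrist");cv2.imwrite("pics/w1.png",im);np.savez("w1.npz",im=im,d=d,K=K,T=T)
E
```

```text
2.1 [0.524  0.1257 0.2637] [[-0.011, -0.921, -0.389], [-0.006, -0.389, 0.921], [-1.0, 0.012, -0.001]] [-0.3  0.2  0.6] 0.0602 [ 0.03  0.33  1.54 -0.01  1.28 -1.94]
shift cm [ 4.36 -0.95 -7.62]
rotvec [ 0.03  -0.001 -0.012]
```

View pics/w1.png

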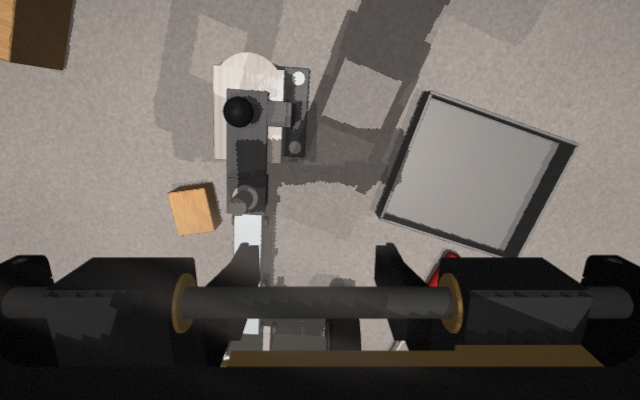

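The close view shows the knob at (238,111), the pin at (242,195) and the tongue running straight down the picture at u≈248. The tray is at (480,170), rotated relative to the rig.

```bash
cat > meas.py <<'E'
from to import *
def meas(f,kb,pb=None):
    im,d,K,T=f["im"],f["d"],f["K"],f["T"];P=cloud(d,K,T)
    for n,b,z,zr in(("knob",kb,.155,(.14,.18)),("pin",pb,.158,(.145,.175))):
        if b is None: continue
        u0,u1,v0,v1=b;p=P[v0:v1,u0:u1];m=(p[...,2]>zr[0])&(p[...,2]<zr[1])
        v,u=np.where(m);(c,r)=cv2.minEnclosingCircle(np.stack([u+u0,v+v0],1).astype(np.float32))
        print(n,m.sum(),c,round(r,1),"zmax",p[...,2][m].max().round(4),plane(*c,z,K,T).round(4),p[m].mean(0).round(4))
E
python3 - <<'E'
from meas import *
f=np.load("w1.npz");meas(f,(220,257,92,131),(225,268,178,215))
P=cloud(f["d"],f["K"],f["T"])
p=P[215:330,225:280].reshape(-1,3);m=(p[:,2]>.07)&(p[:,2]<.13);print(m.sum(),cv2.fitLine(p[m][:,:2].astype(np.float32),cv2.DIST_HUBER,0,.01,.01).ravel())
p=P[80:270,370:590].reshape(-1,3);m=(p[:,2]>.025)&(p[:,2]<.045);r=cv2.minAreaRect(p[m][:,:2].astype(np.float32));print("tray",m.sum(),r,cv2.boxPoints(r).tolist())
E
```

```text
knob 745 (238.0, 111.0) 15.8 zmax 0.1707 [0.482  0.0326 0.155 ] [0.4815 0.0343 0.1647]
pin 339 (237.89450073242188, 204.45413208007812) 11.0 zmax 0.1604 [0.5604 0.0607 0.158 ] [0.5608 0.0608 0.1571]
1541 [0.88765335 0.46051225 0.628301   0.0912446 ]
tray 3063 ((0.4576681852340698, 0.31565961241722107), (0.17037436366081238, 0.2010677307844162), 4.623579978942871) [[0.3646543025970459, 0.4089994430541992], [0.38086217641830444, 0.20858603715896606], [0.5506820678710938, 0.22231978178024292], [0.5344741940498352, 0.4227331876754761]]
```

Emit:
arm_command --pt "0 -0.4 -3.7 0.03 0 -0.012 5" --pt "3 -0.4 -3.7 0 0 0 5" --pt "3 0 0 0 0 0 5" --pt "0 0 0 0 0 0 5"

```text
time: 2.65
position: [0.5605, 0.0587, 0.2026]
tool_rot: [0.582, -0.402, -0.58, -0.403]
ft_force: [-1.4, 0.5, -0.0]
grip_width: 0.05
```

```bash
python3 - <<'E'
from meas import *
show()
im,d,K,T=cam("wrist");cv2.imwrite("pics/w2.png",im);f=dict(im=im,d=d,K=K,T=T)
to([.5605,.0607,.130],.37)
P=cloud(d,K,T);m=(P[...,2]>.145)&(P[...,2]<.175)&(np.hypot(P[...,0]-.5605,P[...,1]-.0607)<.02)
v,u=np.where(m);print("pin px",m.sum(),u.min(),u.max(),v.min(),v.max(),P[m].mean(0).round(4),plane((u.min()+u.max())/2,(v.min()+v.max())/2,.158,K,T).round(4))
m=(P[...,2]>.14)&(P[...,2]<.18)&(np.hypot(P[...,0]-.482,P[...,1]-.0326)<.03);v,u=np.where(m);print("knob",m.sum(),u.min(),u.max(),v.min(),v.max(),plane((u.min()+u.max())/2,(v.min()+v.max())/2,.155,K,T).round(4))
E
```

```text
2.65 [0.5605 0.0587 0.2026] [[0.002, -0.936, -0.352], [-0.001, -0.352, 0.936], [-1.0, -0.002, -0.002]] [-1.4  0.5 -0. ] 0.05 [-0.09  0.43  1.57 -0.    1.14 -2.02]
shift cm [7.42 0.1  0.28]
rotvec [-0.01  -0.004  0.005]
pin px 512 308 331 203 229 [0.561  0.0595 0.1573] [0.5609 0.0598 0.158 ]
knob 1181 305 342 79 118 [0.4818 0.0327 0.155 ]
```

View pics/w2.png

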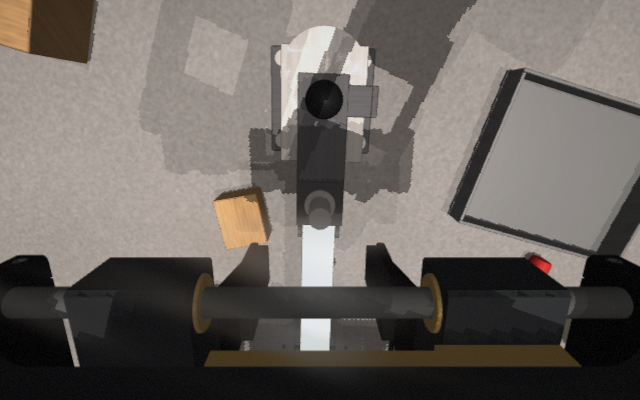

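The pin at (319,215) is centred between the fingers and the knob is at (323,99). I'll descend and grip the pin.

Emit:
arm_command --pt "3.5 0 0.1 0 0 0 5" --pt "3 0 0 0 0 0 5" --pt "0.8 0 0 0 0 0 5" --pt "0 0 0 0 0 0 1" --pt "0 0 0 0 0 0 1" --pt "0 0 0 0 0 0 1" --pt "0 0 0 0 0 0 1" --pt "0 0 0 0 0 0 1" --grip_force 25

```text
time: 3.7
position: [0.5704, 0.0607, 0.1404]
tool_rot: [0.59, -0.398, -0.573, -0.407]
ft_force: [0.3, -1.3, -0.6]
grip_width: 0.0126
```

```bash
python3 - <<'E'
from meas import *
show()
im,d,K,T=cam("wrist");cv2.imwrite("pics/w3.png",im)
show()
to([.5608,.0598,.130],.36)
E
```

```text
3.7 [0.5704 0.0607 0.1404] [[0.027, -0.936, -0.351], [-0.003, -0.352, 0.936], [-1.0, -0.024, -0.013]] [ 0.3 -1.3 -0.6] 0.0126 [-0.09  0.51  1.63 -0.    0.97 -2.02]
3.75 [0.5704 0.0607 0.1403] [[0.027, -0.936, -0.351], [-0.003, -0.352, 0.936], [-1.0, -0.024, -0.013]] [-0.3 -0.5  0.6] 0.0114 [-0.09  0.51  1.63 -0.    0.97 -2.02]
shift cm [1.01 0.95 0.27]
rotvec [-0.001 -0.013  0.024]
```

View pics/w3.png

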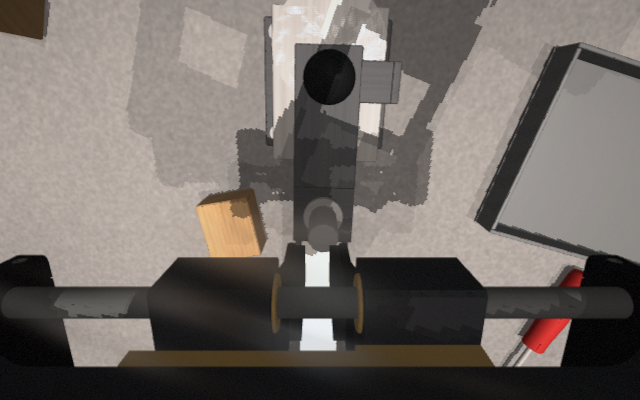

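The fingers closed at (320,260), behind the pin at (323,225), because the arm drifted 1 cm during the fast descent. The pin hasn't moved. I'll open, correct slowly and check before gripping.

Emit:
arm_command --pt "-0.5 0 0 0 0 0 5" --pt "0 0 0 0 0 0 5" --pt "0 0 0.15 0 -0.013 0.024 5" --pt "0 0.5 0.1 0 0 0 5" --pt "0 0.4 0 0 0 0 5" --pt "0 0 0 0 0 0 5"

```text
time: 4.5
position: [0.5593, 0.0597, 0.1455]
tool_rot: [-0.581, 0.403, 0.582, 0.402]
ft_force: [-0.5, 0.2, 0.5]
grip_width: 0.0497
```

```bash
python3 - <<'E'
from meas import *
show();to([.5608,.0598,.130],.36)
E
```

```text
4.5 [0.5593 0.0597 0.1455] [[-0.002, -0.936, -0.352], [0.0, -0.352, 0.936], [-1.0, 0.001, 0.001]] [-0.5  0.2  0.5] 0.0497 [-0.09  0.5   1.63  0.    1.01 -2.02]
shift cm [ 1.55 -0.15 -0.04]
rotvec [-0.001  0.001 -0.001]
```

Emit:
arm_command --pt "0.8 -0.1 0 0 0 0 5" --pt "0.7 0 0 0 0 0 5" --pt "0 0 0 0 0 0 5"

```text
time: 4.88
position: [0.5599, 0.06, 0.1292]
tool_rot: [-0.581, 0.403, 0.582, 0.402]
ft_force: [0.3, 1.2, -0.1]
grip_width: 0.05
```

```bash
python3 - <<'E'
from meas import *
show();to([.5608,.0598,.130],.36)
E
```

```text
4.88 [0.5599 0.06   0.1292] [[-0.002, -0.936, -0.351], [0.0, -0.351, 0.936], [-1.0, 0.002, 0.001]] [ 0.3  1.2 -0.1] 0.05 [-0.09  0.52  1.65  0.    0.97 -2.02]
shift cm [-0.08 -0.08 -0.05]
rotvec [-0.001  0.001 -0.002]
```

Emit:
arm_command --pt "0 0 0 0 0 0 0.5" --pt "0 0 0 0 0 0 0.5" --pt "0 0 0 0 0 0 0.5" --pt "0 0 0 0 0 0 0.5" --pt "0 0 0 0 0 0 0.5" --pt "0 0 0 0 0 0 0.5" --grip_force 30

```text
time: 5.62
position: [0.5604, 0.0601, 0.1295]
tool_rot: [-0.581, 0.403, 0.582, 0.403]
ft_force: [-0.1, 0.6, 0.6]
grip_width: 0.0058
```

```bash
python3 - <<'E'
from meas import *
show()
im,d,K,T=cam("wrist");im2,d2,K2,T2=cam("scene")
cv2.imwrite("pics/w4.png",np.hstack([im[:,160:480],cv2.resize(im2[130:230,260:380],(480,400),interpolation=2)]))
P=cloud(d,K,T);i=optics.camera_info("wrist")
m=(P[...,2]>.1)&(np.hypot(P[...,0]-.5605,P[...,1]-.06)<.03)
print(m.sum());
np.savez("w4.npz",im=im,d=d,K=K,T=T)
E
```

```text
5.62 [0.5604 0.0601 0.1295] [[-0.001, -0.936, -0.351], [0.0, -0.351, 0.936], [-1.0, 0.001, 0.001]] [-0.1  0.6  0.6] 0.0058 [-0.09  0.52  1.65  0.    0.97 -2.02]
16391
```

View pics/w4.png

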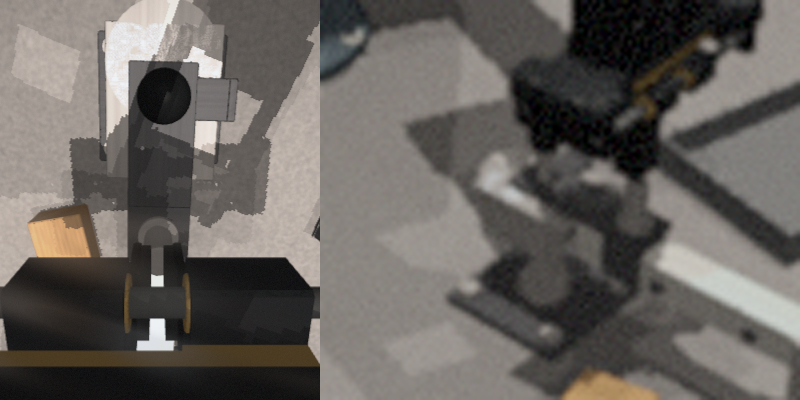

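```bash
python3 - <<'E'
from meas import *
f=np.load("w4.npz");P=cloud(f["d"],f["K"],f["T"])
cv2.imwrite("pics/w4b.png",np.hstack([cv2.resize(f["im"][190:300,240:400],(640,440),interpolation=2)]))
for v in range(200,300,5): print(v,[tuple((1000*P[v,u]).round().astype(int)) for u in (300,308,317,326)])
E
```

```text
200 [(np.int64(545), np.int64(42), np.int64(119)), (np.int64(543), np.int64(46), np.int64(118)), (np.int64(541), np.int64(52), np.int64(119)), (np.int64(539), np.int64(57), np.int64(120))]
205 [(np.int64(548), np.int64(43), np.int64(119)), (np.int64(546), np.int64(47), np.int64(119)), (np.int64(544), np.int64(53), np.int64(118)), (np.int64(542), np.int64(58), np.int64(119))]
210 [(np.int64(551), np.int64(44), np.int64(118)), (np.int64(549), np.int64(49), np.int64(119)), (np.int64(547), np.int64(54), np.int64(118)), (np.int64(545), np.int64(59), np.int64(118))]
215 [(np.int64(554), np.int64(45), np.int64(119)), (np.int64(553), np.int64(50), np.int64(118)), (np.int64(550), np.int64(55), np.int64(119)), (np.int64(548), np.int64(61), np.int64(118))]
220 [(np.int64(557), np.int64(46), np.int64(119)), (np.int64(554), np.int64(51), np.int64(123)), (np.int64(552), np.int64(56), np.int64(124)), (np.int64(550), np.int64(61), np.int64(123))]
225 [(np.int64(561), np.int64(47), np.int64(119)), (np.int64(558), np.int64(52), np.int64(122)), (np.int64(555), np.int64(57), np.int64(124)), (np.int64(55
[... 1979 characters left out ...]
int64(553), np.int64(52), np.int64(202)), (np.int64(601), np.int64(74), np.int64(105)), (np.int64(551), np.int64(59), np.int64(201))]
285 [(np.int64(554), np.int64(49), np.int64(206)), (np.int64(553), np.int64(52), np.int64(205)), (np.int64(604), np.int64(75), np.int64(106)), (np.int64(550), np.int64(59), np.int64(206))]
290 [(np.int64(531), np.int64(43), np.int64(249)), (np.int64(530), np.int64(45), np.int64(250)), (np.int64(530), np.int64(47), np.int64(248)), (np.int64(529), np.int64(49), np.int64(249))]
295 [(np.int64(532), np.int64(43), np.int64(251)), (np.int64(531), np.int64(45), np.int64(250)), (np.int64(530), np.int64(47), np.int64(251)), (np.int64(529), np.int64(49), np.int64(251))]
```

View pics/w4b.png

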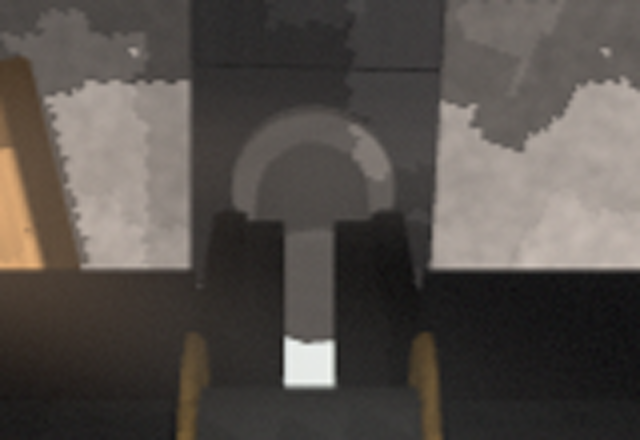

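The crop shows the finger tips ending at about z = 0.165 by wrist depth, just above the pin top at 0.159, although the TCP reads 0.1295. The scene view agrees that the fingers are above the pin. I'll check the tip height with the scene depth before moving.

```bash
python3 - <<'E'
from meas import *
for n in("scene","wrist"):
    im,d,K,T=cam(n);P=cloud(d,K,T);M=R.from_quat(robot.get_obs()["tool_rot"]).as_matrix();L=(P-robot.get_obs()["position"])@M
    # points in tool frame near TCP axis: list per z-height darkness
    for a in np.arange(-.075,.015,.005):
        m=(L[...,0]>=a)&(L[...,0]<a+.005)&(abs(L[...,1])<.02)&(abs(L[...,2])<.03)
        if m.sum()>2: print(n,"x",round(a,3),m.sum(),"grey",np.median(im[m].max(1)),"y",np.round(np.percentile(L[m][:,1],[5,95]),3),"z",np.round(np.percentile(L[m][:,2],[5,95]),3))
E
```

```text
scene x -0.075 18 grey 18.0 y [-0.01   0.003] z [-0.019  0.005]
scene x -0.07 13 grey 18.0 y [-0.01  0.  ] z [-0.017  0.009]
scene x -0.065 17 grey 15.0 y [-0.009  0.009] z [-0.016  0.008]
scene x -0.06 17 grey 12.0 y [-0.009  0.008] z [-0.016  0.004]
scene x -0.055 13 grey 17.0 y [-0.009  0.009] z [-0.014  0.004]
scene x -0.05 15 grey 18.0 y [-0.009  0.011] z [-0.014  0.005]
scene x -0.045 18 grey 16.5 y [-0.01   0.008] z [-0.015  0.007]
scene x -0.04 15 grey 48.0 y [-0.009  0.009] z [-0.014  0.003]
scene x -0.035 3 grey 73.0 y [-0.008 -0.006] z [0.002 0.009]
scene x -0.03 14 grey 76.0 y [-0.009  0.003] z [-0.01   0.005]
scene x -0.025 8 grey 81.0 y [-0.009  0.001] z [-0.011 -0.002]
scene x -0.02 9 grey 78.0 y [-0.009  0.   ] z [-0.01   0.001]
scene x -0.015 8 grey 75.5 y [-0.01 -0.  ] z [-0.01  -0.001]
scene x -0.01 8 grey 79.0 y [-0.009  0.002] z [-0.011 -0.001]
scene x -0.005 10 grey 78.5 y [-0.011 -0.001] z [-0.011  0.001]
scene x 0.0 11 grey 78.0 y [-0.009  0.006] z [-0.011 -0.004]
scene x 0.005 18 grey 73.5 y [-0.011  0.011] z [-0.014  0.003]
scene x 0.01 74 grey 42.0 y [-0.01
[... 452 characters left out ...]
[-0.012  0.009]
wrist x -0.04 129 grey 39.0 y [0.01  0.012] z [-0.012  0.009]
wrist x -0.035 64 grey 94.0 y [-0.008  0.01 ] z [-0.004  0.002]
wrist x -0.03 258 grey 93.0 y [-0.009  0.006] z [-0.004  0.001]
wrist x -0.025 60 grey 77.0 y [0.005 0.007] z [-0.005  0.005]
wrist x -0.02 87 grey 78.0 y [0.003 0.007] z [-0.007  0.006]
wrist x -0.015 80 grey 78.0 y [0.002 0.007] z [-0.007  0.007]
wrist x -0.01 84 grey 80.0 y [0.001 0.007] z [-0.009  0.007]
wrist x -0.005 79 grey 80.0 y [0.001 0.007] z [-0.009  0.007]
wrist x 0.0 69 grey 81.0 y [0.002 0.007] z [-0.008  0.007]
wrist x 0.005 963 grey 76.0 y [-0.008  0.017] z [-0.019  0.017]
wrist x 0.01 1345 grey 62.0 y [-0.013  0.019] z [-0.02   0.018]
```

Both cameras put the finger tips 36 mm short of the reported TCP, and they agree on the pin and knob heights. Depth commands therefore need an extra 36 mm, so the reported z for the pin is about 0.092. I'll raise, open and descend again.

Emit:
arm_command --pt "-1 0 0 0 0 0 4.5" --pt "0 0 0 0 0 0 4.5" --pt "0 0 0 0 0 0 4.5" --pt "0 0 0 0 0 0 4.5" --pt "1 0 0 0 0 0 4.5" --pt "0 0 0 0 0 0 4.5"

```text
time: 6.58
position: [0.5602, 0.06, 0.1295]
tool_rot: [-0.581, 0.403, 0.582, 0.402]
ft_force: [-1.1, 0.3, -0.3]
grip_width: 0.0442
```

```bash
python3 - <<'E'
from meas import *
show();to([.5613,.0598,.093],.36)
E
```

```text
6.58 [0.5602 0.06   0.1295] [[-0.001, -0.936, -0.351], [0.0, -0.351, 0.936], [-1.0, 0.001, 0.001]] [-1.1  0.3 -0.3] 0.0442 [-0.09  0.52  1.65  0.    0.97 -2.02]
shift cm [ 3.65 -0.1  -0.06]
rotvec [-0.001  0.001 -0.001]
```

Emit:
arm_command --pt "0.9 -0.1 -0.05 0 0 0 4.5" --pt "0.9 0 0 0 0 0 4.5" --pt "0.9 0 0 0 0 0 4.5" --pt "0.9 0 0 0 0 0 4.5" --pt "0 0 0 0 0 0 4.5"

```text
time: 7.2
position: [0.5606, 0.06, 0.0898]
tool_rot: [-0.58, 0.403, 0.582, 0.402]
ft_force: [0.2, -0.4, 0.0]
grip_width: 0.0451
```

```bash
python3 - <<'E'
from meas import *
show();to([.5613,.0598,.093],.36)
E
```

```text
7.2 [0.5606 0.06   0.0898] [[-0.004, -0.936, -0.351], [0.001, -0.351, 0.936], [-1.0, 0.003, 0.002]] [ 0.2 -0.4  0. ] 0.0451 [-0.09  0.58  1.67  0.    0.89 -2.02]
shift cm [-0.32 -0.05 -0.04]
rotvec [-0.001  0.002 -0.003]
```

Emit:
arm_command --pt "-0.3 0 0 0 0 0 4.5" --pt "0 0 0 0 0 0 0.5" --pt "0 0 0 0 0 0 0.5" --pt "0 0 0 0 0 0 0.5" --pt "0 0 0 0 0 0 0.5" --pt "0 0 0 0 0 0 0.5" --grip_force 30

```text
time: 7.95
position: [0.5615, 0.06, 0.0941]
tool_rot: [-0.581, 0.403, 0.582, 0.403]
ft_force: [0.0, -0.6, -0.1]
grip_width: 0.0171
```

Opening is 17 mm, so the pin is held. I'll pull it straight up.

Emit:
arm_command --pt "-0.8 0 0 0 0 0 0.5" --pt "-0.8 0 0 0 0 0 0.5" --pt "-0.9 0 0 0 0 0 0.5" --pt "-0.9 0 0 0 0 0 0.5" --pt "-1.2 0 0 0 0 0 0.5" --pt "-2 0 0 0 0 0 0.5" --pt "-2 0 0 0 0 0 0.5" --pt "0 0 0 0 0 0 0.5"

```text
time: 8.95
position: [0.5622, 0.0599, 0.1867]
tool_rot: [0.582, -0.402, -0.581, -0.403]
ft_force: [1.2, -0.5, -0.7]
grip_width: 0.0171
```

```bash
python3 - <<'E'
from meas import *
show();to([.458,.316,.19],.36)
im,d,K,T=cam("wrist");cv2.imwrite("pics/w5.png",im)
E
```

```text
8.95 [0.5622 0.0599 0.1867] [[0.001, -0.936, -0.352], [0.0, -0.352, 0.936], [-1.0, -0.001, -0.0]] [ 1.2 -0.5 -0.7] 0.0171 [-0.09  0.45  1.59  0.    1.1  -2.02]
shift cm [-0.35  0.75 27.64]
rotvec [-0.001 -0.     0.001]
```

View pics/w5.png

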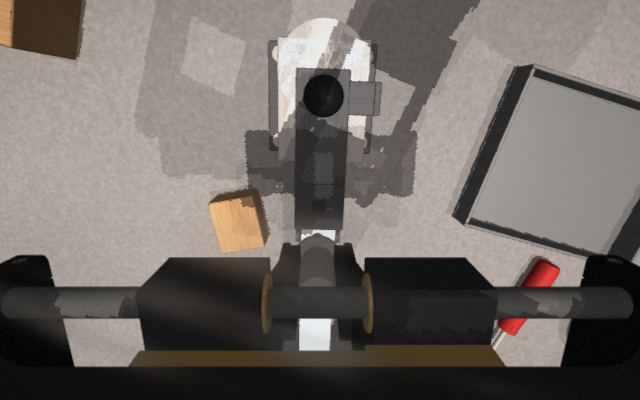

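The pin is in the grip at (318,258), the hole is empty and the tongue hasn't moved. I'll carry the pin to the tray.

Emit:
arm_command --pt "0 0.1 3 0 0 0 0.5" --pt "0 0.1 4.5 0 0 0 0.5" --pt "0 0.1 4.5 0 0 0 0.5" --pt "0 0.1 4.5 0 0 0 0.5" --pt "0 0.1 4.5 0 0 0 0.5" --pt "0 0.1 3 0 0 0 0.5" --pt "0 0.1 2 0 0 0 0.5" --pt "0 0 0 0 0 0 0.5"

```text
time: 10.0
position: [0.4563, 0.306, 0.1783]
tool_rot: [-0.577, 0.407, 0.584, 0.4]
ft_force: [0.1, -0.2, -1.1]
grip_width: 0.0175
```

```bash
python3 - <<'E'
from meas import *
show();to([.458,.316,.015],.36)
E
```

```text
10.0 [0.4563 0.306  0.1783] [[-0.014, -0.937, -0.349], [-0.003, -0.349, 0.937], [-1.0, 0.014, 0.002]] [ 0.1 -0.2 -1.1] 0.0175 [ 0.39  0.44  1.62  0.    1.09 -1.54]
shift cm [16.33 -0.74  0.85]
rotvec [-0.003  0.002 -0.014]
```

Emit:
arm_command --pt "2 -0.2 0.3 0 0 -0.014 0.5" --pt "3 -0.2 0.3 0 0 0 0.5" --pt "3 0 0 0 0 0 0.5" --pt "3 0 0 0 0 0 0.5" --pt "2 0 0 0 0 0 0.5" --pt "1.2 0 0 0 0 0 0.5" --pt "0 0 0 0 0 0 0.5"

```text
time: 10.88
position: [0.4604, 0.3063, 0.0299]
tool_rot: [0.58, -0.406, -0.58, -0.403]
ft_force: [0.5, 0.3, -1.7]
grip_width: 0.0173
```

```bash
python3 - <<'E'
from meas import *
show();to([.458,.316,.014],.36)
E
```

```text
10.88 [0.4604 0.3063 0.0299] [[-0.002, -0.938, -0.345], [-0.003, -0.345, 0.938], [-1.0, 0.002, -0.002]] [ 0.5  0.3 -1.7] 0.0173 [ 0.39  0.67  1.74 -0.    0.74 -1.54]
shift cm [ 1.59 -0.11  1.  ]
rotvec [-0.007 -0.002 -0.002]
```

Emit:
arm_command --pt "0.8 0 0.5 0 0 0 0.5" --pt "0.8 0 0.3 0 0 0 0.5" --pt "0.1 0 0 0 0 0 0.5" --pt "0 0 0 0 0 0 4" --pt "0 0 0 0 0 0 4" --pt "0 0 0 0 0 0 4" --pt "0 0 0 0 0 0 4" --pt "-2 0 0 0 0 0 4" --pt "-4 0 0 0 0 0 4" --pt "-5 0 0 0 0 0 4" --pt "-4 0 0 0 0 0 4" --pt "-2 0 0 0 0 0 4"

```text
time: 12.38
position: [0.458, 0.3144, 0.1878]
tool_rot: [0.58, -0.405, -0.58, -0.404]
ft_force: [-0.5, -0.6, -0.2]
grip_width: 0.0398
```

```bash
python3 - <<'E'
from meas import *
show();to([.482,.0326,.19],.37)
im,d,K,T=cam("wrist");cv2.imwrite("pics/w6.png",im)
E
```

```text
12.38 [0.458  0.3144 0.1878] [[-0.001, -0.939, -0.345], [-0.002, -0.345, 0.939], [-1.0, 0.001, -0.002]] [-0.5 -0.6 -0.2] 0.0398 [ 0.4   0.44  1.61 -0.    1.1  -1.52]
shift cm [ -0.16   7.47 -27.28]
rotvec [-0.018 -0.002 -0.001]
```

View pics/w6.png

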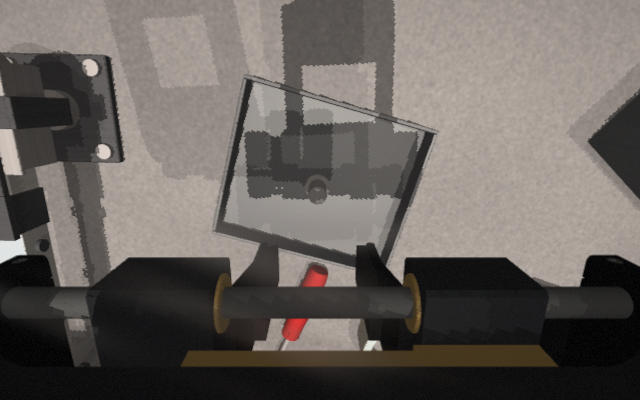

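The pin is inside the tray at (317,188), apparently standing on its tip, clear of all walls. Now to the knob.

Emit:
arm_command --pt "0 1 -3 0 0 0 5" --pt "0 1.2 -4.5 0 0 0 5" --pt "0 1.2 -4.5 0 0 0 5" --pt "0 1.2 -4.5 0 0 0 5" --pt "0 1.2 -4.5 0 0 0 5" --pt "0 1 -3.5 0 0 0 5" --pt "0 0.7 -2 0 0 0 5" --pt "0 0 0 0 0 0 5"

```text
time: 13.42
position: [0.4801, 0.0328, 0.187]
tool_rot: [0.581, -0.403, -0.58, -0.405]
ft_force: [0.6, 0.1, -0.6]
grip_width: 0.05
```

```bash
python3 - <<'E'
from meas import *
show();to([.482,.0326,.19],.37)
im,d,K,T=cam("wrist");P=cloud(d,K,T)
m=(P[...,2]>.14)&(P[...,2]<.18)&(np.hypot(P[...,0]-.482,P[...,1]-.0326)<.03);v,u=np.where(m);print("knob",m.sum(),u.min(),u.max(),v.min(),v.max(),plane((u.min()+u.max())/2,(v.min()+v.max())/2,.155,K,T).round(4),P[m].mean(0))
E
```

```text
13.43 [0.4801 0.0328 0.187 ] [[0.003, -0.938, -0.346], [0.001, -0.346, 0.938], [-1.0, -0.003, -0.0]] [ 0.6  0.1 -0.6] 0.05 [-0.17  0.34  1.79  0.    1.02 -2.09]
shift cm [-0.3  -0.17 -0.08]
rotvec [-0.016 -0.     0.003]
knob 1049 299 335 206 241 [0.4825 0.0327 0.155 ] [0.47946685 0.0316644  0.16445005]
```

Emit:
arm_command --pt "1.5 -0.15 -0.05 -0.01 0 0.003 5" --pt "2 -0.1 0 0 0 0 5" --pt "2 0 0 0 0 0 5" --pt "1.6 0 0 0 0 0 5" --pt "0.8 0 0 0 0 0 5" --pt "0 0 0 0 0 0 5"

```text
time: 14.22
position: [0.4804, 0.0404, 0.1012]
tool_rot: [-0.583, 0.398, 0.586, 0.398]
ft_force: [-0.2, 0.1, 1.1]
grip_width: 0.0501
```

```bash
python3 - <<'E'
from meas import *
show();to([.4825,.0327,.099],.37)
E
```

```text
14.22 [0.4804 0.0404 0.1012] [[-0.005, -0.931, -0.366], [0.002, -0.366, 0.931], [-1.0, 0.004, 0.003]] [-0.2  0.1  1.1] 0.0501 [-0.15  0.48  1.87  0.    0.8  -2.1 ]
shift cm [ 0.22  0.09 -0.8 ]
rotvec [ 0.005  0.003 -0.004]
```

Emit:
arm_command --pt "0.1 0.1 -0.4 0 0 0 5" --pt "0.1 0 -0.35 0 0 0 5" --pt "0 0 0 0 0 0 5"

```text
time: 14.6
position: [0.4835, 0.0328, 0.1001]
tool_rot: [-0.584, 0.398, 0.585, 0.398]
ft_force: [0.6, -0.3, 0.1]
grip_width: 0.05
```

```bash
python3 - <<'E'
from meas import *
show();to([.4825,.0327,.099],.37)
E
```

```text
14.6 [0.4835 0.0328 0.1001] [[-0.002, -0.93, -0.367], [0.001, -0.367, 0.93], [-1.0, 0.001, 0.002]] [ 0.6 -0.3  0.1] 0.05 [-0.16  0.48  1.86  0.    0.8  -2.11]
shift cm [0.11 0.09 0.03]
rotvec [ 0.006  0.002 -0.001]
```

Emit:
arm_command --pt "0.1 0.1 0 0 0 0 1.5" --pt "0 0 0 0 0 0 1.5" --pt "0 0 0 0 0 0 1.5" --pt "0 0 0 0 0 0 1.5" --pt "0 0 0 0 0 0 1.5" --pt "0 0 0 0 0 0 1.5" --grip_force 45

```text
time: 15.35
position: [0.4819, 0.0343, 0.0995]
tool_rot: [-0.582, 0.398, 0.586, 0.4]
ft_force: [0.6, 0.7, -0.8]
grip_width: 0.0231
```

```bash
python3 - <<'E'
from meas import *
show()
E
```

```text
15.35 [0.4819 0.0343 0.0995] [[-0.002, -0.931, -0.364], [0.005, -0.364, 0.931], [-1.0, 0.0, 0.005]] [ 0.6  0.7 -0.8] 0.0231 [-0.16  0.48  1.87  0.01  0.8  -2.11]
```

Opening is 23 mm on the knob. Now a gradual sideways pull.

Emit:
arm_command --pt "0 0 0.5 0 0 0 1.5" --pt "0 0 0.5 0 0 0 1.5" --pt "0 0 0.5 0 0 0 1.5" --pt "0 0 0.4 0 0 0 1.5" --pt "0 0 0 0 0 0 1.5" --pt "0 0 0 0 0 0 1.5" --grip_force 50

```text
time: 16.1
position: [0.4783, 0.0451, 0.0995]
tool_rot: [0.588, -0.399, -0.582, -0.396]
ft_force: [1.3, -7.1, -1.7]
grip_width: 0.0225
```

```bash
cat > chk.py <<'E'
from meas import *
def chk(p0=np.array([.4819,.0343,.0995]),y=.37):
    o=robot.get_obs();show(o);x=np.array([np.cos(y),np.sin(y),0]);l=np.array([-np.sin(y),np.cos(y),0])
    d=o["position"]-p0;print("rig dx,dy,dz mm",1000*np.round([d@x,d@l,d[2]],4),"F rig",np.round([o["ft_force"]@x,o["ft_force"]@l,o["ft_force"][2]],1))
    im,dd,K,T=cam("wrist");P=cloud(dd,K,T);return im,P
E
python3 - <<'E'
from chk import *
im,P=chk();cv2.imwrite("pics/w7.png",im)
E
```

```text
16.1 [0.4783 0.0451 0.0995] [[0.004, -0.93, -0.368], [-0.009, -0.368, 0.93], [-1.0, -0.001, -0.01]] [ 1.3 -7.1 -1.7] 0.0225 [-0.13  0.48  1.88 -0.01  0.78 -2.07]
rig dx,dy,dz mm [ 0.6 11.4 -0. ] F rig [-1.3 -7.1 -1.7]
```

View pics/w7.png

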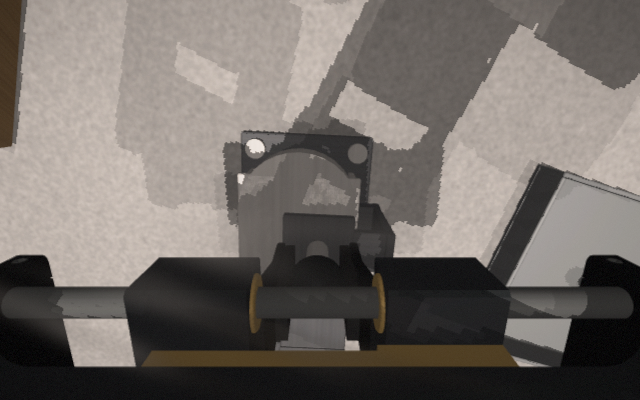

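The knob is held between the fingers at (318,265) and the latch has shifted 11 mm at 7 N, which matches the spring. I'll pull on to about 19–20 mm.

Emit:
arm_command --pt "0 0 0.5 0 0 0 1.5" --pt "0 0 0.5 0 0 0 1.5" --pt "0 0 0.4 0 0 0 1.5" --pt "0 0 0.3 0 0 0 1.5" --grip_force 50

```text
time: 16.65
position: [0.4754, 0.054, 0.0995]
tool_rot: [0.592, -0.401, -0.578, -0.393]
ft_force: [1.7, -10.1, -3.8]
grip_width: 0.0228
```

```bash
python3 - <<'E'
from chk import *
chk()
E
```

```text
16.65 [0.4754 0.054  0.0995] [[0.01, -0.929, -0.37], [-0.021, -0.37, 0.929], [-1.0, -0.001, -0.023]] [  1.7 -10.1  -3.8] 0.0228 [-0.11  0.47  1.89 -0.03  0.77 -2.04]
rig dx,dy,dz mm [ 1.  20.7 -0. ] F rig [ -2.1 -10.1  -3.8]
```

Emit:
arm_command --pt "0 0 0 0 0 0 1.5" --pt "0 0 0 0 0 0 1.5"

```text
time: 16.95
position: [0.4766, 0.0504, 0.0995]
tool_rot: [0.594, -0.402, -0.577, -0.391]
ft_force: [1.0, -9.3, -1.7]
grip_width: 0.0227
```

```bash
python3 - <<'E'
from chk import *
chk()
E
```

```text
16.95 [0.4766 0.0504 0.0995] [[0.011, -0.928, -0.371], [-0.027, -0.372, 0.928], [-1.0, -0.0, -0.029]] [ 1.  -9.3 -1.7] 0.0227 [-0.11  0.47  1.89 -0.04  0.77 -2.04]
rig dx,dy,dz mm [ 0.8 16.9  0. ] F rig [-2.4 -9.  -1.7]
```

Zero rows creep back about 2 mm each against the spring, so every row needs about +0.2 cm of bias. I'll pull again and lift along the arc.

Emit:
arm_command --pt "0 0 0.4 0 -0.01 0 1.5" --pt "0 0 0.4 0 -0.01 0 1.5" --pt "-0.6 -0.1 0.25 0 -0.01 0 1.5" --pt "-1 -0.2 0.25 0 -0.01 0 1.5" --pt "-1 -0.3 0.25 0 -0.01 0 1.5" --grip_force 55

```text
time: 17.62
position: [0.4819, 0.0569, 0.1245]
tool_rot: [-0.586, 0.395, 0.587, 0.397]
ft_force: [2.2, -8.9, -8.3]
grip_width: 0.0224
```

```bash
python3 - <<'E'
from chk import *
chk()
E
```

```text
17.62 [0.4819 0.0569 0.1245] [[0.001, -0.927, -0.374], [0.003, -0.374, 0.927], [-1.0, -0.002, 0.003]] [ 2.2 -8.9 -8.3] 0.0224 [-0.12  0.44  1.84  0.    0.86 -2.07]
rig dx,dy,dz mm [ 8.2 21.1 25. ] F rig [-1.2 -9.1 -8.3]
```

The arc matches: dx 8 mm and dz 25 mm means θ≈0.10, with the latch at 21 mm. I'll keep lifting.

Emit:
arm_command --pt "-1 -0.35 0.22 0 -0.003 0 1.5" --pt "-1 -0.4 0.22 0 -0.003 0 1.5" --pt "-1 -0.45 0.22 0 -0.003 0 1.5" --pt "-1 -0.5 0.22 0 -0.003 0 1.5"

```text
time: 18.18
position: [0.4988, 0.0615, 0.1635]
tool_rot: [0.588, -0.395, -0.586, -0.393]
ft_force: [4.9, -10.0, -8.9]
grip_width: 0.0225
```

```bash
python3 - <<'E'
from chk import *
chk()
E
```

```text
18.18 [0.4988 0.0615 0.1635] [[0.001, -0.926, -0.379], [-0.005, -0.379, 0.926], [-1.0, 0.001, -0.005]] [  4.9 -10.   -8.9] 0.0225 [-0.1   0.4   1.76 -0.01  0.98 -2.05]
rig dx,dy,dz mm [25.6 19.3 64. ] F rig [  1.  -11.1  -8.9]
```

Emit:
arm_command --pt "-1 -0.5 0.22 0 -0.005 0 1.5" --pt "-1 -0.6 0.22 0 -0.005 0 1.5" --pt "-0.7 -0.45 0.22 0 -0.003 0 1.5"

```text
time: 18.6
position: [0.514, 0.0659, 0.189]
tool_rot: [0.589, -0.395, -0.586, -0.39]
ft_force: [4.3, -9.8, -9.8]
grip_width: 0.0226
```

```bash
python3 - <<'E'
from chk import *
chk();chk();chk()
E
```

```text
18.6 [0.514  0.0659 0.189 ] [[-0.0, -0.924, -0.382], [-0.009, -0.382, 0.924], [-1.0, 0.004, -0.008]] [ 4.3 -9.8 -9.8] 0.0226 [-0.08  0.38  1.7  -0.01  1.06 -2.04]
rig dx,dy,dz mm [41.4 17.8 89.5] F rig [  0.4 -10.7  -9.8]
18.65 [0.5148 0.0659 0.1897] [[0.001, -0.924, -0.383], [-0.009, -0.383, 0.924], [-1.0, 0.003, -0.008]] [ 4.  -9.2 -6.7] 0.0221 [-0.08  0.38  1.69 -0.01  1.06 -2.04]
rig dx,dy,dz mm [42.  17.5 90.2] F rig [  0.4 -10.   -6.7]
18.7 [0.5144 0.0659 0.1893] [[0.001, -0.924, -0.383], [-0.009, -0.383, 0.924], [-1.0, 0.003, -0.008]] [ 3.9 -9.4 -8.6] 0.0221 [-0.08  0.38  1.7  -0.01  1.06 -2.04]
rig dx,dy,dz mm [41.7 17.7 89.8] F rig [  0.2 -10.2  -8.6]
```

Emit:
arm_command --pt "-0.5 -0.2 0.25 0 -0.008 0 1.5" --pt "-0.3 -0.2 0.22 0 -0.003 0 1.5" --pt "-0.12 0 0.2 0 -0.003 0 1.5" --pt "-0.12 0 0.2 0 -0.003 0 1.5"

```text
time: 19.25
position: [0.518, 0.0653, 0.1942]
tool_rot: [0.59, -0.396, -0.587, -0.387]
ft_force: [4.6, -6.1, -10.5]
grip_width: 0.0222
```

```bash
python3 - <<'E'
from chk import *
for i in range(6): chk()
im,d,K,T=cam("scene");cv2.imwrite("pics/s8.png",cv2.resize(im[100:300,220:500],(784,560)))
it,d,K,T=cam("top");cv2.imwrite("pics/t8.png",it)
P=cloud(d,K,T);a=P[235:290,170:240];m=(a[...,2]>.045)&(a[...,2]<.1);print("above tray rim pts",m.sum(),a[m].mean(0) if m.any() else "")
E
```

```text
19.25 [0.518  0.0653 0.1942] [[-0.003, -0.922, -0.386], [-0.013, -0.386, 0.922], [-1.0, 0.008, -0.011]] [  4.6  -6.1 -10.5] 0.0222 [-0.08  0.38  1.68 -0.01  1.08 -2.04]
rig dx,dy,dz mm [44.9 15.8 94.7] F rig [  2.   -7.4 -10.5]
19.3 [0.518  0.0653 0.1942] [[-0.003, -0.922, -0.386], [-0.013, -0.386, 0.922], [-1.0, 0.008, -0.011]] [ 4.  -8.  -9.2] 0.0225 [-0.08  0.38  1.68 -0.01  1.08 -2.04]
rig dx,dy,dz mm [44.8 15.8 94.7] F rig [ 0.9 -8.9 -9.2]
19.35 [0.518  0.0653 0.1942] [[-0.003, -0.922, -0.386], [-0.013, -0.386, 0.922], [-1.0, 0.008, -0.011]] [ 4.1 -8.1 -9.8] 0.023 [-0.08  0.38  1.68 -0.01  1.08 -2.04]
rig dx,dy,dz mm [44.8 15.8 94.7] F rig [ 0.9 -9.  -9.8]
19.4 [0.518  0.0653 0.1942] [[-0.003, -0.922, -0.386], [-0.013, -0.386, 0.922], [-1.0, 0.008, -0.011]] [  5.   -7.8 -10. ] 0.0223 [-0.08  0.38  1.68 -0.01  1.08 -2.04]
rig dx,dy,dz mm [44.9 15.9 94.7] F rig [  1.9  -9.1 -10. ]
19.45 [0.5179 0.0653 0.1942] [[-0.003, -0.922, -0.386], [-0.013, -0.386, 0.922], [-1.0, 0.008, -0.011]] [ 4.8 -8.2 -9.1] 0.0226 [-0.08  0.38  1.68 -0.01  1.08 -2.04]
rig dx,dy,dz mm [44.8 15.9 94.7] F rig [ 1.5 -9.4 -9.1]
19.5 [0.518  0.0653 0.1942] [[-0.003, -0.922, -0.386], [-0.013, -0.386, 0.922], [-1.0, 0.008, -0.011]] [ 5.7 -7.8 -9.7] 0.0225 [-0.08  0.38  1.68 -0.01  1.08 -2.04]
rig dx,dy,dz mm [44.8 15.8 94.7] F rig [ 2.5 -9.3 -9.7]
above tray rim pts 49 [0.46121782 0.31144387 0.0687515 ]
```

View pics/s8.png

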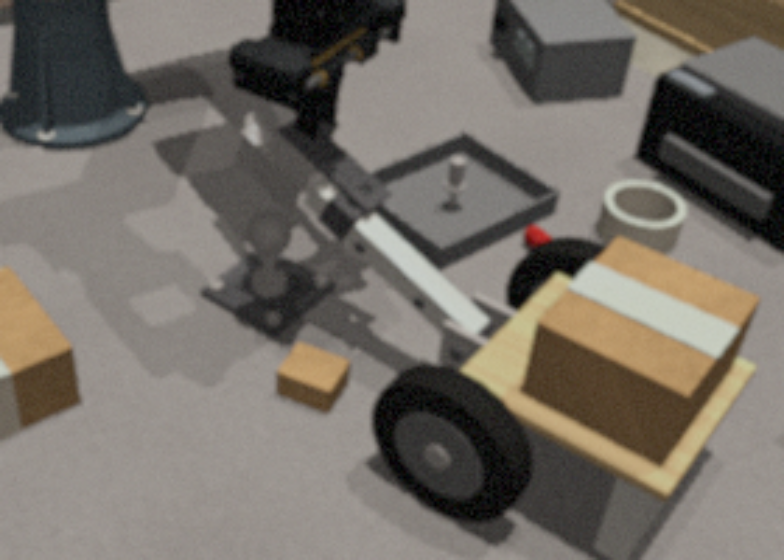

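The tongue is raised and clear of the ball at (268,260), with the knob in the gripper. The pin stands in the tray at (457,180) and the bystanders haven't moved. The pose held steady over 0.3 s, so I'm handing in.

```bash
python3 - <<'E'
from h import *
print(workorder.hand_in());show()
E
```

```text
the job is handed in; nothing more can be done
None
the job is handed in; nothing more can be done
```

The trailer is uncoupled: the pin is in the tray, and the arm was still holding the tongue up by the latch knob when I handed in at about 19.6 s.

- **Pin:** I pulled it straight up and set it in the tray. It stands on its tip near the tray's centre, well inside the walls.
- **Latch and lift:** I pulled the latch to about 21 mm and kept it there until the tongue was past 0.16 rad. The knob followed the expected arc up to about 0.39 rad, roughly 10 cm of coupler lift.
- **Last checks:** The pose did not change over 0.3 s, with about 9 N sideways and 9–10 N downward on the tool. The scene view shows the coupler clear of the ball and the nearby bystanders where they were. I saved a last top view but did not look at it.

These points went wrong or disagreed:
- **Finger tips:** Both cameras put them about 36 mm short of the reported TCP. Because of that, the first two attempts on the pin closed on air. I then added the 36 mm to every descent.
- **Grip widths:** They read slightly under nominal, 17 mm on the 18 mm pin and 22.5 mm on the 26 mm knob.
- **Latch at the end:** The arm's travel gives about 16 mm, while the spring force suggests about 19 mm. Both are above the 15 mm needed.
- **Lift force:** The 9–10 N downward is a little over the stated 4 to 8 N.
- **After hand-in:** The interface gave no verdict and no further reading, so the second after hand-in is unchecked.

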